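# Show the bottom test disc to the inspection camera

### The arm

A 6-joint arm with a two-finger parallel gripper is mounted at the origin on a cart in front of the work surface, level with it; the furniture and walls round the work are solid. World frame = base frame: x ahead of the robot, y to its left, z up, the work surface at z = 0. Lengths are in m, angles in rad, forces in N, time in s.
With the tool pointing down it reaches from about 0.375 to 0.925 m from the base axis. Payload 5.7 kg.
Tool frame: the origin (TCP) lies on the centre line of the jaws, within the pads' length; the fingertips stand 25 mm ahead of it and the grasp point (between the pads) lies 6 mm ahead of it; z points along the fingers, y is the direction in which the jaws open and shut (so a half turn about z gives the same grasp; the last joint's range is limited). The gripper opens to 88 mm and grips with 3 to 60 N. Pads are 20 mm wide; open, the fingers measure 115 mm over their backs; the gripper's body (75 mm by 178 mm) begins 61 mm behind the grasp point.
Start: joints at [0.99, 0.359, 1.51, -0, 1.272, -0.115], TCP at [0.269, 0.536, 0.248] pointing down, gripper open.
Joint ranges: [-2.97, 2.97], [-1.01, 2.36], [0.21, 2.38], [-0.96, 4.11], [0.2, 2.71], [-2.98, 2.98]. Speed limits (rad/s): [2.39, 2.39, 3.14, 3.14, 3.14, 3.14].

### API

Orientations are given as a unit quaternion [x, y, z, w].
In Python, from cell import robot gives the robot as it stands.
- The arm moves only by the tool drive_tool, never from a script. Its arguments are lists of equal length, an entry for each row: "dp": the shift along the tool's x, y, z in m, a list of three; "rotation": the turn, a rotation vector about the tool's x, y, z in degrees, a list of three. In form: {"dp": [[tx, ty, tz], ...], "rotation": [[wx, wy, wz], ...]}. A call has exactly 10 rows; each row shifts and turns the pose as measured when the row begins, along the tool's axes as they then stand; what a row does not reach is not made up. A row lasts 1/12 s, in which the tool goes at most 41.7 mm and 7.16 degrees, less where a joint would pass 70% of its speed; a pose out of reach is approached as far as the arm can. A call with a gripper value outside its range is refused whole. "hand" is the opening, from 0 (shut) to 1 (fully open), set as the call begins (left out, the last holds). The fingers move at their own pace and stop on an object; the grip force is fixed at half the most. Time passes only in rows, so rows that do not move let the fingers close, or fill a call up. It gives the time, the measured TCP pose, the force and the opening at its end, in the units of the state.
- robot.sense(): the state, without advancing time (a new reading comes with each control period).
- robot.capture(name): name is "scene" or "top" or "wrist"; returns (picture, depth): 480x640x3 uint8, blue, green, red; 480x640 float32, m along the optical axis (not along the pixel's ray), 0 where there is no reading.
- robot.camera_model(name): a dict with "camera_matrix" (3x3 intrinsics, pixels), "D" ([k1, k2, p1, p2, k3] as OpenCV has them; the pictures are not rectified), "R" (3x3) and "t" (3): a world point X has camera coordinates R X + t. Camera axes: x right, y down, z forward; pixel columns grow to the right and rows downward; lengths in m; the calibration is good to about 2 mm. A picture is of the moment at which its call begins: read the wrist's pose just before it. camera_model takes no time and is no camera call; for the wrist camera it gives the pose at the moment of the call.
- robot.job_done(): hands the job in, once; it reports no verdict.
The state is a dict: "clock": time; "q": joint angles; "qvel": joint speeds; "tau": joint torques, N m; "eef_pos": TCP position; "orientation": TCP orientation; "force": force on the tool from outside, world axes, zero at the start; "wrist_torque": the same for the moment, N m; "gripper_width": finger opening in m.
Only numpy, scipy, OpenCV 4.12 (cv2) and the standard library are available. Lean on these libraries where they do the work, as an engineer would, in place of code of your own. Each camera call takes 0.05 s, during which the arm holds its last target. There are 200 camera calls.

### The job

The rust-brown glaze test disc lies at the bottom of a pile of three. Restack the two discs above it neatly in the centre of the empty wooden bat (blue first, then white squarely on top of it), setting each down without dropping it; then pick up the brown disc and hold it in the air with its underside facing the lens of the inspection camera, square to the lens and centred on it, 100 mm from the glass. Finish while still holding it there, and leave the cup, the stilt and the blue-lidded jar alone.

Things in the scene. Friction and masses are not known exactly. Their poses are not given: they have to be found in the camera images.
- blue_disc: blue-glazed round stoneware test disc, 56 mm across, 16 mm thick, 60 to 120 g, flat on both faces; at the start it is the top one of the pile. Origin at the centre of its underside, z out of its top face.
- white_disc: white-glazed round test disc of the same size (56 mm across, 16 mm thick); at the start in the middle of the pile. Origin at the centre of its underside, z out of its top face.
- brown_disc: rust-brown-glazed round test disc of the same size (56 mm across, 16 mm thick); at the start at the bottom of the pile, lying on the pile bat. Origin at the centre of its underside (bare clay with three small dark marks), z out of its top face.
- pile_bat: square brown wooden bat, 140 x 140 x 12 mm, fixed to the worktop, with the pile of three discs on it (the discs lie up to 12 mm from its centre and up to 3 mm off one another). Origin at the centre of its underside, on the worktop; its top is 12 mm higher.
- empty_bat: the other such square wooden bat, 140 x 140 x 12 mm, fixed to the worktop and empty. Origin at the centre of its underside, on the worktop; its top is 12 mm higher.
- camera_head: inspection camera head: grey housing, round black front 52 mm across with white ring light and dark lens, fixed in a U-bracket on a 100 x 92 mm plate. Origin: centre of the lens glass, 82 mm above the worktop; z: the way the lens looks, upwards and leaning 0.42 rad (24 deg) from vertical, towards the robot give or take 30 deg; y is level.
- cup: the white cup standing nearest the bats (others stand further back), 59 mm wide, 53 mm tall, standing; a bystander. Origin at the centre of its underside.
- stilt: small white three-pointed kiln stilt, 47 x 42 x 18 mm; a bystander. Origin at its underside.
- jar_blue_lid: glaze jar with a blue lid at the right front of the worktop, 55 mm wide, 78 mm tall, standing; a bystander. Origin at the centre of its underside.
Mind the look-alikes: they are no part of the job. Leave any green or orange look-alike of the blue_disc alone.

How it is judged:
By the outcome, as a careful person would: the job done as asked, in the order asked, and still so for the second after the job is handed in, while the arm keeps its last pose, push and grip.
It also fails if it takes over 72 s, if anything falls off the work surface, if the arm or the gripper's body presses on something with over 40 N, if the wrist force passes 120 N, or if a joint passes its speed limit or range.

## Working session

There is one attempt and no reset: what is moved stays moved. The work goes in short steps, Python scripts to look and compute and a tool call to move; the robot and the scene stay as the last step left them, time stands still between calls to the robot, and variables do not carry over. Pictures are saved under pics/ and viewed, about 8 in all and at most 12, crops included, and the job is handed in when it is done.

Besides the shell and the picture viewer there is one more tool, called after ">>>" as name(argument=value, ...), one argument or row to a line, values as JSON. drive_tool: Moves the arm, as the interface text tells. Its arguments: {"type":"object","properties":{"dp":{"type":"array"},"rotation":{"type":"array"},"hand":{"type":"number"}},"required":["dp","rotation"]}

```bash
ls; mkdir -p pics; python3 - <<'E'
from cell import robot
import cv2,numpy as np
s=robot.sense();print({k:np.round(v,3) for k,v in s.items()})
ims=[]
for n in("scene","top"):
    p,d=robot.capture(n);np.savez(f"{n}0.npz",p=p,d=d);cv2.imwrite(f"pics/{n}0.png",p)
    m=robot.camera_model(n);print(n,{k:np.round(v,4).tolist() for k,v in m.items()})
E
```

```text
pics
{'clock': np.float64(0.0), 'q': array([ 0.99 ,  0.359,  1.511, -0.   ,  1.272, -0.115]), 'qvel': array([ 0.001,  0.001, -0.   , -0.001, -0.001,  0.001]), 'tau': array([ 1.0000e-03, -5.1537e+01, -2.7073e+01,  6.7000e-02,  3.5000e-02,
       -0.0000e+00]), 'eef_pos': array([0.269, 0.536, 0.247]), 'orientation': array([ 0.231,  0.973, -0.001, -0.   ]), 'force': array([-1.078,  0.76 ,  0.518]), 'wrist_torque': array([ 0.014, -0.056,  0.015]), 'gripper_width': np.float64(0.088)}
scene {'camera_matrix': [[467.7051, 0.0, 326.0597], [0.0, 467.7051, 238.7537], [0.0, 0.0, 1.0]], 'D': [-0.0831, 0.0, 0.0, 0.0, 0.0], 'R': [[0.7223, -0.6915, 0.0125], [-0.5228, -0.5577, -0.6447], [0.4528, 0.4591, -0.7643]], 't': [-0.5065, 0.2841, 0.8361]}
top {'camera_matrix': [[537.0841, 0.0, 315.7124], [0.0, 537.0841, 231.049], [0.0, 0.0, 1.0]], 'D': [-0.1585, 0.0, 0.0, 0.0, 0.0], 'R': [[-0.0131, -0.9998, -0.0154], [-0.9923, 0.0149, -0.1228], [0.123, 0.0137, -0.9923]], 't': [-0.1027, 0.6016, 1.4269]}
```

View pics/scene0.png

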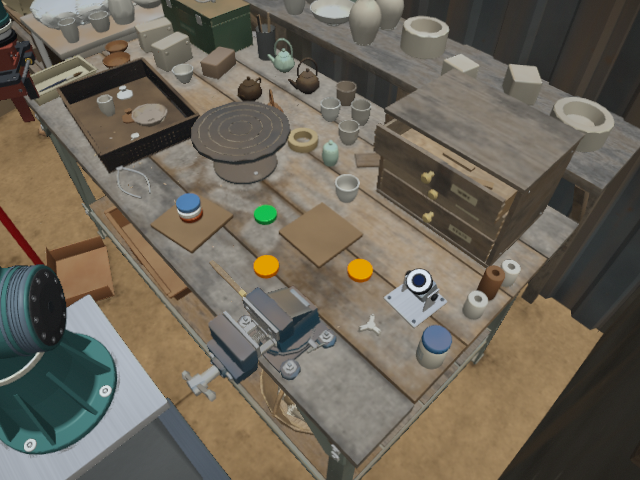

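View pics/top0.png

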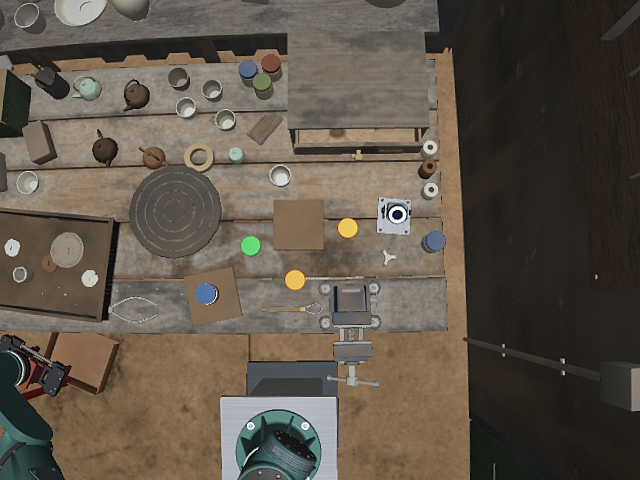

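The scene picture shows the pile at (189,207) on its bat, the empty bat at (320,233), the camera head at (419,283), the jar at (434,345) and the stilt at (370,324). In the top view the pile is at (206,294), the empty bat at (298,225) and the lens at (397,214). Next I'll measure these.

```bash
cat > h.py <<'E'
import numpy as np,cv2
from scipy.spatial.transform import Rotation as Ro
def ray(m,uv):
    uv=np.asarray(uv,float).reshape(-1,1,2)
    n=cv2.undistortPoints(uv,np.array(m["camera_matrix"]),np.array(m["D"])).reshape(-1,2)
    R=np.array(m["R"]);d=np.c_[n,np.ones(len(n))]@R; return -R.T@np.array(m["t"]),d,n
def onplane(m,uv,z):
    c,d,_=ray(m,uv);return c+d*((z-c[2])/d[:,2])[:,None]
def withdepth(m,uv,dep):
    c,d,_=ray(m,uv);return c+d*np.asarray(dep)[:,None]
def cloud(m,d,box):
    u0,v0,u1,v1=box;vv,uu=np.mgrid[v0:v1,u0:u1];uv=np.c_[uu.ravel(),vv.ravel()]
    dd=d[v0:v1,u0:u1].ravel();return uv,withdepth(m,uv,dd),dd
def blob(mask,near=None):
    n,l,st,c=cv2.connectedComponentsWithStats(mask.astype(np.uint8))
    i=1+np.argmax(st[1:,4]) if near is None else 1+np.argmin(np.hypot(*(c[1:]-near).T)+1e3*(st[1:,4]<15))
    return l==i
def go(s,p,R):
    "tool-frame shift (mm) and rotvec (deg) from state s to pose p,R"
    R0=Ro.from_quat(s["orientation"]);return np.round(R0.inv().apply(np.array(p)-s["eef_pos"])*1e3,1),np.round((R0.inv()*R).as_rotvec(degrees=True),2)
E
python3 - <<'E'
from h import *
from cell import robot
T={n:(dict(np.load(n+"0.npz")),robot.camera_model(n)) for n in("top","scene")}
def rep(n,name,box,cond,z):
    f,m=T[n];u0,v0,u1,v1=box
    hsv=cv2.cvtColor(f["p"],cv2.COLOR_BGR2HSV).astype(int)
    k=np.zeros(hsv.shape[:2],bool);k[v0:v1,u0:u1]=cond(hsv[v0:v1,u0:u1]);k=blob(k)
    cs,_=cv2.findContours(k.astype(np.uint8),cv2.RETR_EXTERNAL,cv2.CHAIN_APPROX_NONE);c=max(cs,key=cv2.contourArea)
    r=cv2.minAreaRect(c);P=onplane(m,[r[0]],z)[0]
    dz=np.median(withdepth(m,c.reshape(-1,2),f["d"][c[:,0,1],c[:,0,0]])[:,2])
    print(n,name,k.sum(),np.round(r[0],1),np.round(r[1],1),"pos",np.round(P,4),"edge z",round(dz,4))
    return k,cv2.boxPoints(r)
blue=lambda h:(abs(h[...,0]-108)<15)&(h[...,1]>90)
rep("top","blue",(185,275,230,315),blue,.06)
rep("scene","blue",(170,190,210,225),blue,.06)
for n,box in(("top",(265,190,335,260)),("scene",(270,195,372,270)),("top",(180,260,245,325)),("scene",(145,185,240,252))):
    f,m=T[n];uv,P,d=cloud(m,f["d"],box);k=(d>0)&(abs(P[:,2]-.012)<.005)
    g=P[k]
    hsv=cv2.cvtColor(f["p"],cv2.COLOR_BGR2HSV);print(n,"bat colour",np.median(hsv[uv[k][:,1],uv[k][:,0]],0),k.sum())
    hs=hsv[uv[:,1],uv[:,0]].astype(int);print(" outside",np.median(hs[~k],0))
    r=cv2.minAreaRect((g[:,:2]*1e3).astype(np.float32));print("  rect",r)
# tall things
for nm,box in(("vise",(315,275,390,400)),("camhd",(370,190,420,240)),("jar",(418,225,450,256)),("cup",(265,160,295,190)),("turntable",(128,164,222,258)),("cupboard",(285,60,430,165))):
    f,m=T["top"];uv,P,d=cloud(m,f["d"],box);k=(d>0)&(P[:,2]>.02);g=P[k];print(nm,np.round(np.percentile(g,[2,50,98],axis=0),3).tolist())
E
```

```text
top blue 322 [205.5 293. ] [19. 20.] pos [0.4347 0.1855 0.06  ] edge z 0.0602
scene blue 365 [187.9 202.6] [18.7 23.4] pos [0.4339 0.183  0.06  ] edge z 0.056
top bat colour [ 15.  90. 129.] 2176
 outside [ 16.  62. 129.]
  rect ((609.496826171875, -52.54462432861328), (167.8600311279297, 165.5896453857422), 88.97056579589844)
scene bat colour [ 17.  92. 139.] 3151
 outside [ 17.  56. 139.]
  rect ((617.1327514648438, -59.35243225097656), (228.3445281982422, 219.2406768798828), 50.89691925048828)
top bat colour [ 15.  90. 128.] 1917
 outside [ 16.  58. 121.]
  rect ((437.26666259765625, 180.5985565185547), (174.64491271972656, 166.43226623535156), 0.2610366940498352)
scene bat colour [ 17.  92. 137.] 2029
 outside [ 19.  27. 129.]
  rect ((422.2847900390625, 211.83250427246094), (142.32962036132812, 273.1319580078125), 11.317545890808105)
vise [[0.2, -0.263, 0.023], [0.354, -0.2, 0.101], [0.449, -0.147, 0.133]]
camhd [[0.616, -0.366, 0.043], [0.643, -0.326, 0.078], [0.671, -0.294, 0.092]]
jar [[0.54, -0.452, 0.029], [0.563, -0.425, 0.076], [0.588, -0.402, 0.083]]
cup [[0.725, -0.043, 0.021], [0.765, -0.012, 0.046], [0.782, 0.014, 0.055]]
turntable [[0.538, 0.147, 0.037], [0.65, 0.257, 0.117], [0.789, 0.369, 0.123]]
cupboard [[0.78, -0.388, 0.166], [0.875, -0.22, 0.248], [0.993, -0.056, 0.254]]
```

>>> drive_tool(
  dp=[
    [-0.0305, -0.024, 0],
    [-0.0305, -0.024, 0],
    [-0.0305, -0.024, 0],
    [-0.0305, -0.024, 0],
    [-0.0305, -0.024, 0],
    [-0.0305, -0.024, 0],
    [-0.0305, -0.024, 0],
    [-0.0305, -0.024, 0],
    [-0.0305, -0.024, 0],
    [-0.0305, -0.024, 0],
  ],
  rotation=[
    [0, 0, 0],
    [0, 0, 0],
    [0, 0, 0],
    [0, 0, 0],
    [0, 0, 0],
    [0, 0, 0],
    [0, 0, 0],
    [0, 0, 0],
    [0, 0, 0],
    [0, 0, 0],
  ],
  hand=1,
)

```text
clock: 0.93
eef_pos: [0.4355, 0.1767, 0.2429]
orientation: [0.224, 0.975, -0.001, -0.002]
force: [0.3, 1.0, 0.7]
gripper_width: 0.088
```

>>> drive_tool(
  dp=[
    [0, 0, 0],
    [0, 0, 0],
    [0, 0, 0],
    [0, 0, 0],
    [0, 0, 0],
    [0, 0, 0],
    [0, 0, 0],
    [0, 0, 0],
    [0, 0, 0],
    [0, 0, 0],
  ],
  rotation=[
    [0, 0, -5],
    [0, 0, -5],
    [0, 0, -5],
    [0, 0, -5],
    [0, 0, -5],
    [0, 0, -2],
    [0, 0, 0],
    [0, 0, 0],
    [0, 0, 0],
    [0, 0, 0],
  ],
)

```text
clock: 1.77
eef_pos: [0.4379, 0.1655, 0.2405]
orientation: [-0.012, 1.0, -0.002, -0.004]
force: [0.2, 0.1, 0.1]
gripper_width: 0.0876
```

```bash
python3 - <<'E'
from h import *
from cell import robot
s=robot.sense();m=robot.camera_model("wrist");p,d=robot.capture("wrist")
cv2.imwrite("pics/w1.png",p);np.savez("w1.npz",p=p,d=d)
print(s["eef_pos"],s["orientation"],np.round(s["qvel"],3)); R=np.array(m["R"]);print("cam centre",-R.T@m["t"],"axis",R[2],m["camera_matrix"][0])
hsv=cv2.cvtColor(p,cv2.COLOR_BGR2HSV).astype(int)
k=blob((abs(hsv[...,0]-108)<15)&(hsv[...,1]>90))
cs,_=cv2.findContours(k.astype(np.uint8),cv2.RETR_EXTERNAL,cv2.CHAIN_APPROX_NONE);c=max(cs,key=cv2.contourArea)
e=cv2.fitEllipse(c);print(k.sum(),e, onplane(m,[e[0]],.06), np.median(d[k]))
E
```

```text
[0.43787914 0.16550311 0.24052036] [-0.01163905  0.99992021 -0.00212226 -0.00442817] [ 0.     0.002  0.001 -0.001  0.002  0.011]
cam centre [0.37100705 0.16582122 0.37806291] axis [ 0.24155108  0.00098466 -0.97038761] [332.92626476   0.         320.90140508]
2389 ((344.21490478515625, 226.8520050048828), (53.62325668334961, 54.8993034362793), 66.09256744384766) [[0.43369707 0.18843107 0.06      ]] 0.3237764
```

View pics/w1.png

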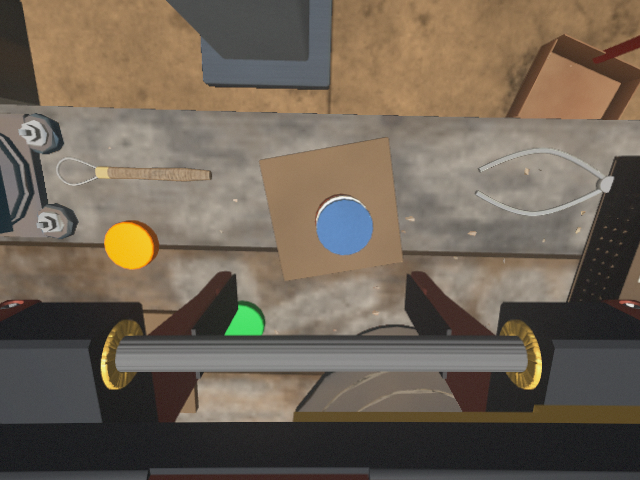

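The wrist view shows the blue disc at (344,227), with the white rim peeking out above it and the open jaws straddling the columns around 225 to 420.

```bash
cat >> h.py <<'E'
DOWN=Ro.from_quat([0,1,0,0])
E
python3 - <<'E'
from h import *
from cell import robot
print(go(robot.sense(),[.434,.187,.0715],DOWN))
E
```

```text
(array([  1.8,  22.3, 169. ]), array([-0.24, -0.51,  1.35]))
```

>>> drive_tool(
  dp=[
    [0, 0.005, 0],
    [0.001, 0.007, 0.015],
    [0.001, 0.007, 0.025],
    [0, 0.003, 0.025],
    [0, 0, 0.025],
    [0, 0, 0.025],
    [0, 0, 0.015],
    [0, 0, 0.01],
    [0, 0, 0.005],
    [0, 0, 0],
  ],
  rotation=[
    [-0.2, -0.5, 1.3],
    [0, 0, 0],
    [0, 0, 0],
    [0, 0, 0],
    [0, 0, 0],
    [0, 0, 0],
    [0, 0, 0],
    [0, 0, 0],
    [0, 0, 0],
    [0, 0, 0],
  ],
)

```text
clock: 2.65
eef_pos: [0.4396, 0.1903, 0.0919]
orientation: [0.002, 1.0, 0.001, 0.004]
force: [0.5, -0.0, -0.3]
gripper_width: 0.0877
```

```bash
python3 - <<'E'
from h import *
from cell import robot
print(go(robot.sense(),[.434,.187,.0715],DOWN))
E
```

```text
(array([ 5.7, -3.3, 20.4]), array([ 0.09,  0.49, -0.29]))
```

>>> drive_tool(
  dp=[
    [0.003, -0.002, 0.003],
    [0.002, -0.001, 0.004],
    [0.001, 0, 0.004],
    [0, 0, 0.004],
    [0, 0, 0.003],
    [0, 0, 0.002],
    [0, 0, 0],
    [0, 0, 0],
    [0, 0, 0],
    [0, 0, 0],
  ],
  rotation=[
    [0.1, 0.5, -0.3],
    [0, 0, 0],
    [0, 0, 0],
    [0, 0, 0],
    [0, 0, 0],
    [0, 0, 0],
    [0, 0, 0],
    [0, 0, 0],
    [0, 0, 0],
    [0, 0, 0],
  ],
)

```text
clock: 3.48
eef_pos: [0.4356, 0.1877, 0.0729]
orientation: [-0.0, 1.0, 0.001, 0.002]
force: [0.2, 0.5, 0.1]
gripper_width: 0.088
```

```bash
python3 - <<'E'
from h import *
from cell import robot
print(go(robot.sense(),[.434,.187,.0715],DOWN))
E
```

```text
(array([ 1.7, -0.7,  1.4]), array([0.07, 0.28, 0.01]))
```

>>> drive_tool(
  dp=[
    [0.0015, -0.0007, 0.001],
    [0, 0, 0],
    [0, 0, 0],
    [0, 0, 0],
    [0, 0, 0],
    [0, 0, 0],
    [0, 0, 0],
    [0, 0, 0],
    [0, 0, 0],
    [0, 0, 0],
  ],
  rotation=[
    [0, 0.3, 0],
    [0, 0, 0],
    [0, 0, 0],
    [0, 0, 0],
    [0, 0, 0],
    [0, 0, 0],
    [0, 0, 0],
    [0, 0, 0],
    [0, 0, 0],
    [0, 0, 0],
  ],
  hand=0,
)

```text
clock: 4.32
eef_pos: [0.4343, 0.1871, 0.0722]
orientation: [-0.0, 1.0, 0.001, -0.0]
force: [2.0, -0.3, -0.7]
gripper_width: 0.0542
```

>>> drive_tool(
  dp=[
    [0, 0, -0.003],
    [0, 0, -0.005],
    [0, 0, -0.01],
    [0, 0, -0.02],
    [0, 0, -0.02],
    [0, 0, -0.02],
    [0, 0, -0.02],
    [0, 0, -0.01],
    [0, 0, -0.005],
    [0, 0, 0],
  ],
  rotation=[
    [0, 0, 0],
    [0, 0, 0],
    [0, 0, 0],
    [0, 0, 0],
    [0, 0, 0],
    [0, 0, 0],
    [0, 0, 0],
    [0, 0, 0],
    [0, 0, 0],
    [0, 0, 0],
  ],
)

```text
clock: 5.15
eef_pos: [0.4324, 0.1864, 0.1924]
orientation: [-0.0, 1.0, 0.0, -0.002]
force: [-0.2, -0.0, -1.3]
gripper_width: 0.0543
```

```bash
cat >> h.py <<'E'
def bat(m,p,guess):
    "empty bat centre & yaw from colour mask, back-projected at z=.012"
    hsv=cv2.cvtColor(p,cv2.COLOR_BGR2HSV).astype(int)
E
python3 - <<'E'
from h import *
from cell import robot
s=robot.sense();m=robot.camera_model("wrist");p,d=robot.capture("wrist")
cv2.imwrite("pics/w2.png",p);np.savez("w2.npz",p=p,d=d)
print(s["eef_pos"],s["gripper_width"],s["force"])
hsv=cv2.cvtColor(p,cv2.COLOR_BGR2HSV).astype(int)
k=blob((abs(hsv[...,0]-108)<15)&(hsv[...,1]>90));print(np.argwhere(k).mean(0)[::-1],k.sum())
# white disc now on top of the pile: z=.044
w=blob((hsv[...,1]<40)&(hsv[...,2]>170)&(np.indices(k.shape)[0]<330));print("white",w.sum(),np.argwhere(w).mean(0)[::-1])
print(go(s,[.6095,-.052,.15],DOWN))
E
```

```text
[0.4324085  0.18637843 0.19240608] 0.054316289275145105 [-0.18244088 -0.03246381 -1.26637019]
[320.7122562  294.67974958] 8306
white 1950 [321.64461538 227.80410256]
(array([-177.2, -238.4,   41.7]), array([ 0.03, -0.19,  0.02]))
```

View pics/w2.png

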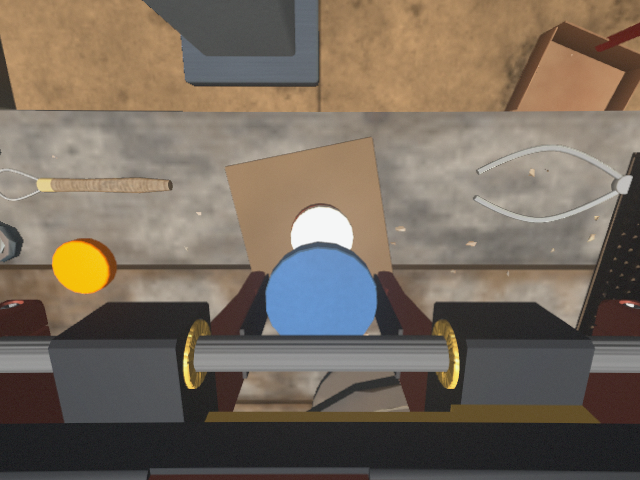

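The blue disc is held at about (321,297), and the white disc is still on the pile at (322,236). Next I'll measure the blue disc's offset in the grip, the white disc and the empty bat.

```bash
sed -i '/^def bat/,$d' h.py; cat >> h.py <<'E'
from scipy.optimize import least_squares
def circ(P,r=.028):
    f=lambda c:np.hypot(P[:,0]-c[0],P[:,1]-c[1])-r
    s=least_squares(f,P[:,:2].mean(0),loss="soft_l1",f_scale=.0007);return s.x,np.sqrt(np.median(s.fun**2))
def contour(k):
    cs,_=cv2.findContours(k.astype(np.uint8),cv2.RETR_EXTERNAL,cv2.CHAIN_APPROX_NONE);return max(cs,key=cv2.contourArea).reshape(-1,2)
def batfit(m,p,box):
    hsv=cv2.cvtColor(cv2.medianBlur(p,5),cv2.COLOR_BGR2HSV).astype(int);u0,v0,u1,v1=box
    k=np.zeros(hsv.shape[:2],bool);h=hsv[v0:v1,u0:u1];k[v0:v1,u0:u1]=(h[...,1]>76)&(abs(h[...,0]-16)<5)
    P=onplane(m,contour(blob(k)),.012)[:,:2];r=cv2.minAreaRect((P*1e3).astype(np.float32));return k,r
E
python3 - <<'E'
from h import *
from cell import robot
m=robot.camera_model("wrist");s=robot.sense();p=np.load("w2.npz")["p"];d=np.load("w2.npz")["d"]
hsv=cv2.cvtColor(p,cv2.COLOR_BGR2HSV).astype(int)
k=blob((abs(hsv[...,0]-108)<15)&(hsv[...,1]>90));c=contour(k)
print("blue depth top z",np.median(withdepth(m,np.argwhere(k)[:,::-1],d[k])[:,2]),"tcp",s["eef_pos"])
c=c[(c[:,1]<320)];print("blue",circ(onplane(m,c,s["eef_pos"][2]-.0122)))
w=blob((hsv[...,1]<40)&(hsv[...,2]>170)&(np.indices(k.shape)[0]<330));c=contour(w)
kd=cv2.dilate(k.astype(np.uint8),np.ones((7,7)));c=c[kd[c[:,1],c[:,0]]==0];print("white",len(c),circ(onplane(m,c,.044)))
f=np.load("top0.npz")["p"];mt=robot.camera_model("top")
for b in((265,190,335,260),(180,260,245,325)):print(batfit(mt,f,b)[1])
E
```

```text
blue depth top z 0.17959031751711774 tcp [0.43217098 0.18630284 0.19182054]
blue (array([0.43316266, 0.18738155]), np.float64(0.00035696382484645065))
white 167 (array([0.43284174, 0.18805669]), np.float64(0.0010076336984522205))
((619.7600708007812, -65.63716125488281), (192.18003845214844, 142.92263793945312), 89.05181121826172)
((428.2291259765625, 178.07467651367188), (155.66897583007812, 180.00521850585938), 0.6617540121078491)
```

>>> drive_tool(
  dp=[
    [-0.01, -0.011, 0],
    [-0.02, -0.023, 0],
    [-0.026, -0.029, 0],
    [-0.028, -0.032, 0],
    [-0.028, -0.032, 0],
    [-0.028, -0.032, 0],
    [-0.026, -0.029, 0],
    [-0.022, -0.025, 0],
    [-0.015, -0.017, 0],
    [-0.01, -0.011, 0],
  ],
  rotation=[
    [0, 0, 0],
    [0, 0, 0],
    [0, 0, 0],
    [0, 0, 0],
    [0, 0, 0],
    [0, 0, 0],
    [0, 0, 0],
    [0, 0, 0],
    [0, 0, 0],
    [0, 0, 0],
  ],
)

```text
clock: 6.03
eef_pos: [0.6428, -0.0617, 0.1761]
orientation: [-0.003, 1.0, 0.001, -0.012]
force: [-0.3, -0.3, -0.9]
gripper_width: 0.0541
```

```bash
python3 - <<'E'
from h import *
from cell import robot
s=robot.sense();m=robot.camera_model("wrist");p,d=robot.capture("wrist");p2,_=robot.capture("wrist");m2=robot.camera_model("wrist")
cv2.imwrite("pics/w3.png",p);np.savez("w3.npz",p=p,d=d)
print(s["eef_pos"],s["orientation"],s["gripper_width"],np.abs(s["qvel"]).max())
print(batfit(m,p,(150,60,500,300))[1],batfit(m2,p2,(150,60,500,300))[1])
E
```

```text
[ 0.64284062 -0.0617191   0.17609448] [-0.00318423  0.9999206   0.00125893 -0.01212742] 0.05413024846522456 0.32100945903521455
((610.7996826171875, -56.705963134765625), (138.13470458984375, 323.82977294921875), 1.29764986038208) ((609.52783203125, -53.25144958496094), (318.6124572753906, 142.4095458984375), 89.07601928710938)
```

View pics/w3.png

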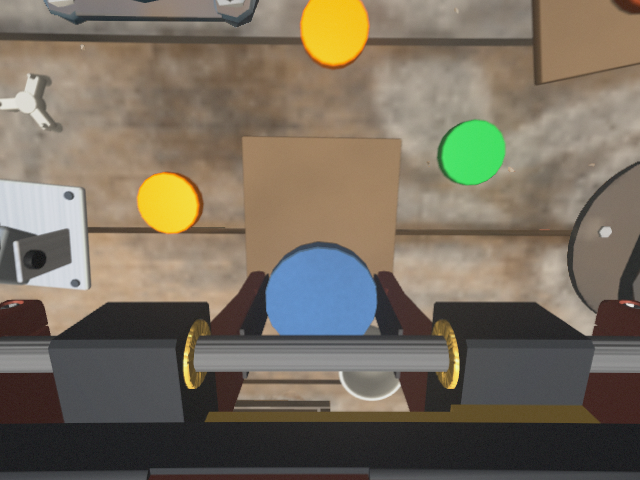

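The bat's near corners are at (243,137) and (401,139), the blue disc is at (321,297), and the cup is just visible at (370,375).

```bash
python3 - <<'E'
from h import *
from cell import robot
s=robot.sense();m=robot.camera_model("wrist");p,d=robot.capture("wrist")
print(s["eef_pos"],s["orientation"],np.abs(s["qvel"]).max())
def edges(m,p,box,name):
    # strongest saturation step along scan lines, averaged subpixel
    S=cv2.GaussianBlur(cv2.cvtColor(p,cv2.COLOR_BGR2HSV)[...,1].astype(float),(0,0),1.5)
    u0,v0,u1,v1=box;k=np.zeros(S.shape,np.uint8);k[v0:v1,u0:u1]=(S[v0:v1,u0:u1]>76)
    k=cv2.morphologyEx(k,cv2.MORPH_OPEN,np.ones((9,9)));k=blob(k);c=contour(k);P=onplane(m,c,.012)[:,:2];
    x,y=np.percentile(P,[1,99],axis=0).T;print(name,"x",x,"y",y,"mid",x.mean(),y.mean(),"near",np.median(P[P[:,0]<x[0]+.004,0]),"L/R",np.median(P[P[:,1]>y[1]-.004,1]),np.median(P[P[:,1]<y[0]+.004,1]))
    cv2.imwrite(f"pics/k_{name}.png",k.astype(np.uint8)*255)
edges(m,p,(215,110,430,235),"w")
edges(robot.camera_model("top"),np.load("top0.npz")["p"],(266,193,332,257),"t")
E
```

```text
[ 0.64291641 -0.06177005  0.17586357] [-0.00273959  0.99992353  0.00114193 -0.01200489] 0.055983941721774344
w x [0.54296605 0.6407791 ] y [-0.15783735  0.03928174] mid 0.5918725775872828 -0.05927780195667495 near 0.545305076370014 L/R 0.03919055482038606 -0.1564766932131784
t x [0.54830826 0.69391849] y [-0.13155338  0.00770968] mid 0.6211133759080252 -0.06192184924761362 near 0.5509058720488 L/R 0.0050358643400580105 -0.12924634919061068
```

```bash
python3 - <<'E'
from h import *
from cell import robot
mt=robot.camera_model("top");f=np.load("top0.npz")["p"]
print(np.round(onplane(mt,[[273,200],[324,200],[324,250],[273,250]],.012),4).tolist())
cv2.imwrite("pics/c1.png",np.hstack([cv2.resize(f[185:265,258:338],None,fx=5,fy=5,interpolation=cv2.INTER_CUBIC),cv2.resize(cv2.imread("pics/k_w.png")[90:290,200:400],(400,400))]))
E
```

```text
[[0.6924, 0.0076, 0.012], [0.6901, -0.1351, 0.012], [0.5501, -0.1329, 0.012], [0.5521, 0.008, 0.012]]
```

View pics/c1.png

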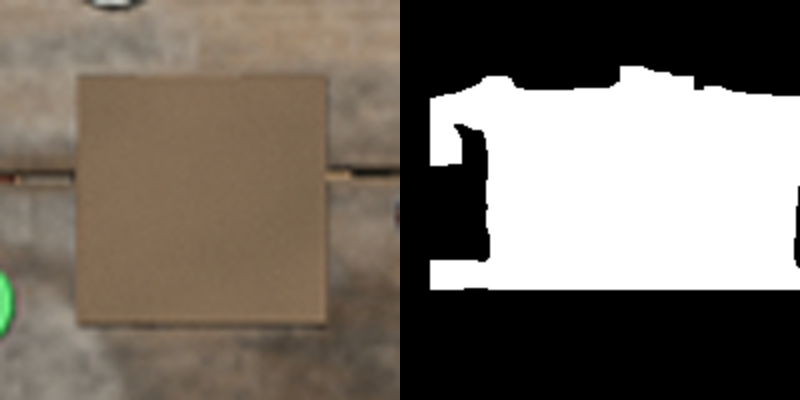

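The crop shows the bat's edges at crop columns 77 to 327 and rows 74 to 321, which is about (272.9–322.9, 199.3–248.7) in the top picture.

```bash
python3 - <<'E'
from h import *
from cell import robot
mt=robot.camera_model("top");m=robot.camera_model("wrist");s=robot.sense()
P=onplane(mt,[[272.9,199.3],[322.9,199.3],[322.9,248.7],[272.9,248.7]],.012);print(np.round(P,4).tolist(),P.mean(0))
W=onplane(m,[[242.5,136.5],[401,138.5]],.012);e=W[0]-W[1];L=np.linalg.norm(e);e/=L;n=np.array([e[1],-e[0],0]);n*=np.sign(n[0]);print(W,L,W.mean(0)+.07*n, np.degrees(np.arctan2(e[1],e[0])))
E
```

```text
[[0.6944, 0.0078, 0.012], [0.6921, -0.132, 0.012], [0.5538, -0.13, 0.012], [0.5557, 0.0083, 0.012]] [ 0.62401748 -0.0614702   0.012     ]
[[ 0.55279878 -0.12699461  0.012     ]
 [ 0.55350413  0.01059581  0.012     ]] 0.13759222501889706 [ 0.62315053 -0.05855825  0.012     ] -90.29372344097693
```

```bash
python3 - <<'E'
from h import *
from cell import robot
print(go(robot.sense(),[.623,-.0602,.0402],DOWN))
E
```

```text
(array([ 15. ,  -0.4, 136.3]), array([ 0.19, -1.46,  0.36]))
```

>>> drive_tool(
  dp=[
    [0, 0, 0],
    [0.006, 0, 0],
    [0.007, 0, 0.005],
    [0.005, 0, 0.015],
    [0.002, 0, 0.02],
    [0, 0, 0.02],
    [0, 0, 0.02],
    [0, 0, 0.015],
    [0, 0, 0.01],
    [0, 0, 0.004],
  ],
  rotation=[
    [0.2, -1.4, 0.3],
    [0, 0, 0],
    [0, 0, 0],
    [0, 0, 0],
    [0, 0, 0],
    [0, 0, 0],
    [0, 0, 0],
    [0, 0, 0],
    [0, 0, 0],
    [0, 0, 0],
  ],
)

```text
clock: 7.02
eef_pos: [0.6055, -0.0497, 0.0604]
orientation: [-0.005, 1.0, 0.002, -0.007]
force: [-0.6, -0.4, -0.7]
gripper_width: 0.054
```

```bash
python3 - <<'E'
from h import *
from cell import robot
print(go(robot.sense(),[.623,-.0602,.0402],DOWN))
E
```

```text
(array([-17.7, -10.7,  19.9]), array([ 0.27, -0.84,  0.54]))
```

>>> drive_tool(
  dp=[
    [-0.003, -0.003, 0],
    [-0.005, -0.003, 0],
    [-0.005, -0.003, 0],
    [-0.003, -0.002, 0.001],
    [-0.001, 0, 0.003],
    [0, 0, 0.003],
    [0, 0, 0.002],
    [0, 0, 0.001],
    [0, 0, 0],
    [0, 0, 0],
  ],
  rotation=[
    [0.2, -0.8, 0.5],
    [0, 0, 0],
    [0, 0, 0],
    [0, 0, 0],
    [0, 0, 0],
    [0, 0, 0],
    [0, 0, 0],
    [0, 0, 0],
    [0, 0, 0],
    [0, 0, 0],
  ],
)

```text
clock: 7.85
eef_pos: [0.6257, -0.0616, 0.0523]
orientation: [-0.0, 1.0, 0.0, 0.002]
force: [-0.1, -0.2, -0.7]
gripper_width: 0.0537
```

```bash
python3 - <<'E'
from h import *
from cell import robot
print(go(robot.sense(),[.623,-.0602,.0402],DOWN))
E
```

```text
(array([ 2.8,  1.4, 12.1]), array([0.01, 0.27, 0.04]))
```

>>> drive_tool(
  dp=[
    [0.002, 0.001, 0.002],
    [0.001, 0, 0.003],
    [0, 0, 0.003],
    [0, 0, 0.002],
    [0, 0, 0.001],
    [0, 0, 0],
    [0, 0, 0],
    [0, 0, 0],
    [0, 0, 0],
    [0, 0, 0],
  ],
  rotation=[
    [0, 0.3, 0],
    [0, 0, 0],
    [0, 0, 0],
    [0, 0, 0],
    [0, 0, 0],
    [0, 0, 0],
    [0, 0, 0],
    [0, 0, 0],
    [0, 0, 0],
    [0, 0, 0],
  ],
)

```text
clock: 8.68
eef_pos: [0.622, -0.0602, 0.0403]
orientation: [-0.0, 1.0, 0.0, -0.001]
force: [-0.7, 0.7, -1.3]
gripper_width: 0.0539
```

```bash
python3 - <<'E'
from h import *
from cell import robot
s=robot.sense();print(go(s,[.623,-.0602,.0402],DOWN),s["force"])
E
```

```text
(array([-1. ,  0. ,  0.1]), array([ 0.01, -0.09,  0.05])) [-0.68998756  0.70165135 -1.30410044]
```

>>> drive_tool(
  dp=[
    [-0.001, 0, 0],
    [0, 0, 0.0005],
    [0, 0, 0.0005],
    [0, 0, 0.0005],
    [0, 0, 0],
    [0, 0, 0],
    [0, 0, 0],
    [0, 0, 0],
    [0, 0, 0],
    [0, 0, 0],
  ],
  rotation=[
    [0, 0, 0],
    [0, 0, 0],
    [0, 0, 0],
    [0, 0, 0],
    [0, 0, 0],
    [0, 0, 0],
    [0, 0, 0],
    [0, 0, 0],
    [0, 0, 0],
    [0, 0, 0],
  ],
)

```text
clock: 9.52
eef_pos: [0.6232, -0.0603, 0.0403]
orientation: [-0.0, 1.0, 0.0, -0.001]
force: [-0.6, 0.4, 0.8]
gripper_width: 0.0536
```

>>> drive_tool(
  dp=[
    [0, 0, 0.001],
    [0, 0, 0.0015],
    [0, 0, 0.0015],
    [0, 0, 0.0015],
    [0, 0, 0.0015],
    [0, 0, 0.001],
    [0, 0, 0.001],
    [0, 0, 0.001],
    [0, 0, 0.001],
    [0, 0, 0.001],
  ],
  rotation=[
    [0, 0, 0],
    [0, 0, 0],
    [0, 0, 0],
    [0, 0, 0],
    [0, 0, 0],
    [0, 0, 0],
    [0, 0, 0],
    [0, 0, 0],
    [0, 0, 0],
    [0, 0, 0],
  ],
)

```text
clock: 10.35
eef_pos: [0.6232, -0.0603, 0.0402]
orientation: [-0.001, 1.0, -0.0, 0.001]
force: [-3.2, -0.3, 10.1]
gripper_width: 0.054
```

Contact came at the height I predicted, with about 10 N. Releasing and lifting.

>>> drive_tool(
  dp=[
    [0, 0, 0],
    [0, 0, 0],
    [0, 0, 0],
    [0, 0, 0],
    [0, 0, -0.005],
    [0, 0, -0.015],
    [0, 0, -0.02],
    [0, 0, -0.025],
    [0, 0, -0.025],
    [0, 0, -0.02],
  ],
  rotation=[
    [0, 0, 0],
    [0, 0, 0],
    [0, 0, 0],
    [0, 0, 0],
    [0, 0, 0],
    [0, 0, 0],
    [0, 0, 0],
    [0, 0, 0],
    [0, 0, 0],
    [0, 0, 0],
  ],
  hand=1,
)

```text
clock: 11.18
eef_pos: [0.6193, -0.0595, 0.1489]
orientation: [-0.0, 1.0, 0.001, -0.005]
force: [0.5, -0.3, -0.4]
gripper_width: 0.0878
```

```bash
cat >> h.py <<'E'
def wdisc(robot,mask,z,vmax=330):
    s=robot.sense();m=robot.camera_model("wrist");p,d=robot.capture("wrist")
    hsv=cv2.cvtColor(p,cv2.COLOR_BGR2HSV).astype(int);k=mask(hsv);k[vmax:]=False;k=blob(k);c=contour(k);c=c[c[:,1]<vmax-3]
    return s,p,k,circ(onplane(m,c,z))
BLUE=lambda h:(abs(h[...,0]-108)<15)&(h[...,1]>90)
WHITE=lambda h:(h[...,1]<40)&(h[...,2]>170)
E
python3 - <<'E'
from h import *
from cell import robot
s,p,k,c=wdisc(robot,BLUE,.028,300);print(s["eef_pos"],c,k.sum(),np.argwhere(k).mean(0)[::-1],s["gripper_width"])
cv2.imwrite("pics/w4.png",p)
print(go(s,[.434,.187,.17],DOWN))
E
```

```text
[ 0.61929476 -0.05947751  0.14886866] (array([ 0.62316998, -0.05916175]), np.float64(0.0011172394742051696)) 3477 [319.54529767 249.84584412] 0.08779317989292985
(array([185.3, 246.7, -18.7]), array([ 0.11, -0.59,  0.05]))
```

>>> drive_tool(
  dp=[
    [0.008, 0.01, -0.004],
    [0.016, 0.022, -0.006],
    [0.022, 0.029, -0.006],
    [0.024, 0.032, -0.004],
    [0.025, 0.033, 0],
    [0.025, 0.033, 0],
    [0.023, 0.031, 0],
    [0.019, 0.025, 0],
    [0.012, 0.016, 0],
    [0.007, 0.009, 0],
  ],
  rotation=[
    [0, -0.6, 0],
    [0, 0, 0],
    [0, 0, 0],
    [0, 0, 0],
    [0, 0, 0],
    [0, 0, 0],
    [0, 0, 0],
    [0, 0, 0],
    [0, 0, 0],
    [0, 0, 0],
  ],
)

```text
clock: 12.07
eef_pos: [0.439, 0.1849, 0.1741]
orientation: [0.003, 1.0, -0.001, 0.011]
force: [-0.8, 0.1, -0.2]
gripper_width: 0.088
```

```bash
python3 - <<'E'
from h import *
from cell import robot
s,p,k,c=wdisc(robot,WHITE,.044,330);print(s["eef_pos"],c,k.sum(),np.argwhere(k).mean(0)[::-1],s["gripper_width"])
cv2.imwrite("pics/w5.png",p)
print(go(s,[.4325,.187,.0562],DOWN))
E
```

```text
[0.43895286 0.18485151 0.17406   ] (array([0.4323666 , 0.18859906]), np.float64(0.0007909489583464886)) 3464 [324.29734411 229.72748268] 0.08796642218704305
(array([  9. ,   2.3, 117.7]), array([-0.09,  1.22, -0.38]))
```

>>> drive_tool(
  dp=[
    [0, 0, 0],
    [0.003, 0.001, 0.005],
    [0.003, 0.001, 0.015],
    [0.001, 0, 0.02],
    [0, 0, 0.02],
    [0, 0, 0.018],
    [0, 0, 0.012],
    [0, 0, 0.006],
    [0, 0, 0.003],
    [0, 0, 0],
  ],
  rotation=[
    [-0.1, 1.2, -0.4],
    [0, 0, 0],
    [0, 0, 0],
    [0, 0, 0],
    [0, 0, 0],
    [0, 0, 0],
    [0, 0, 0],
    [0, 0, 0],
    [0, 0, 0],
    [0, 0, 0],
  ],
)

```text
clock: 12.95
eef_pos: [0.4332, 0.1862, 0.0701]
orientation: [0.0, 1.0, 0.0, 0.003]
force: [-1.2, 0.2, 0.1]
gripper_width: 0.0879
```

```bash
python3 - <<'E'
from h import *
from cell import robot
print(go(robot.sense(),[.432,.1875,.0562],DOWN))
E
```

```text
(array([ 1.3,  1.3, 13.9]), array([ 0.05,  0.38, -0.03]))
```

>>> drive_tool(
  dp=[
    [0.001, 0.001, 0.003],
    [0, 0, 0.004],
    [0, 0, 0.003],
    [0, 0, 0.002],
    [0, 0, 0.001],
    [0, 0, 0],
    [0, 0, 0],
    [0, 0, 0],
    [0, 0, 0],
    [0, 0, 0],
  ],
  rotation=[
    [0, 0.4, 0],
    [0, 0, 0],
    [0, 0, 0],
    [0, 0, 0],
    [0, 0, 0],
    [0, 0, 0],
    [0, 0, 0],
    [0, 0, 0],
    [0, 0, 0],
    [0, 0, 0],
  ],
)

```text
clock: 13.78
eef_pos: [0.4349, 0.1877, 0.0586]
orientation: [0.001, 1.0, 0.001, 0.003]
force: [0.7, 0.5, -0.0]
gripper_width: 0.0876
```

```bash
python3 - <<'E'
from h import *
from cell import robot
print(go(robot.sense(),[.432,.1875,.0562],DOWN))
E
```

```text
(array([ 2.9, -0.2,  2.4]), array([ 0.13,  0.3 , -0.06]))
```

>>> drive_tool(
  dp=[
    [0.002, 0, 0.002],
    [0.0005, 0, 0.0005],
    [0, 0, 0],
    [0, 0, 0],
    [0, 0, 0],
    [0, 0, 0],
    [0, 0, 0],
    [0, 0, 0],
    [0, 0, 0],
    [0, 0, 0],
  ],
  rotation=[
    [0.1, 0.3, 0],
    [0, 0, 0],
    [0, 0, 0],
    [0, 0, 0],
    [0, 0, 0],
    [0, 0, 0],
    [0, 0, 0],
    [0, 0, 0],
    [0, 0, 0],
    [0, 0, 0],
  ],
  hand=0,
)

```text
clock: 14.62
eef_pos: [0.4321, 0.1877, 0.0559]
orientation: [0.0, 1.0, 0.0, -0.0]
force: [-0.6, 0.5, -0.2]
gripper_width: 0.0541
```

>>> drive_tool(
  dp=[
    [0, 0, -0.003],
    [0, 0, -0.005],
    [0, 0, -0.01],
    [0, 0, -0.02],
    [0, 0, -0.02],
    [0, 0, -0.02],
    [0, 0, -0.02],
    [0, 0, -0.01],
    [0, 0, -0.005],
    [0, 0, 0],
  ],
  rotation=[
    [0, 0, 0],
    [0, 0, 0],
    [0, 0, 0],
    [0, 0, 0],
    [0, 0, 0],
    [0, 0, 0],
    [0, 0, 0],
    [0, 0, 0],
    [0, 0, 0],
    [0, 0, 0],
  ],
)

```text
clock: 15.45
eef_pos: [0.4305, 0.1872, 0.1763]
orientation: [0.001, 1.0, -0.0, -0.002]
force: [-0.9, 0.8, -1.1]
gripper_width: 0.0539
```

```bash
cat >> h.py <<'E'
BROWN=lambda h:((h[...,0]<11)|(h[...,0]>170))&(h[...,1]>110)
E
python3 - <<'E'
from h import *
from cell import robot
s,p,k,c=wdisc(robot,WHITE,robot.sense()["eef_pos"][2]-.0122,325);print(s["eef_pos"],s["gripper_width"],c,k.sum(),np.argwhere(k).mean(0)[::-1])
cv2.imwrite("pics/w6.png",p)
h=cv2.cvtColor(p,cv2.COLOR_BGR2HSV);print("brown px",h[232,322],h[222,322],h[228,330])
print(go(s,[.623,-.0602,.15],DOWN))
E
```

```text
[0.43051224 0.18715979 0.1762692 ] 0.05386682615677801 (array([0.4317771, 0.188263 ]), np.float64(0.00032105543130441704)) 7272 [320.73116062 290.34515952]
brown px [  8 145 222] [  9 147 224] [  8 148 220]
(array([-192.8, -247.1,   25.7]), array([-0.02, -0.18, -0.06]))
```

View pics/w6.png

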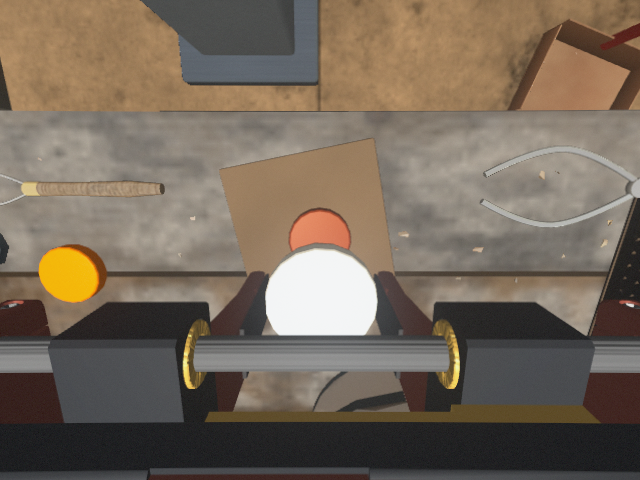

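The white disc is held at (321,297), and the brown disc is left on the pile bat at (320,235). Carrying the white disc over.

>>> drive_tool(
  dp=[
    [-0.008, -0.01, 0],
    [-0.017, -0.022, 0],
    [-0.023, -0.029, 0],
    [-0.025, -0.032, 0],
    [-0.026, -0.033, 0],
    [-0.026, -0.033, 0],
    [-0.024, -0.031, 0],
    [-0.019, -0.025, 0],
    [-0.011, -0.015, 0],
    [-0.006, -0.008, 0],
  ],
  rotation=[
    [0, 0, 0],
    [0, 0, 0],
    [0, 0, 0],
    [0, 0, 0],
    [0, 0, 0],
    [0, 0, 0],
    [0, 0, 0],
    [0, 0, 0],
    [0, 0, 0],
    [0, 0, 0],
  ],
)

```text
clock: 16.33
eef_pos: [0.6165, -0.0662, 0.1617]
orientation: [-0.003, 1.0, -0.001, -0.01]
force: [-0.1, 0.3, -0.3]
gripper_width: 0.0538
```

```bash
python3 - <<'E'
from h import *
from cell import robot
s,p,k,c=wdisc(robot,BLUE,.028,330);print(c,k.sum(),s["gripper_width"])
print(go(s,[.6228,-.0603,.0559],DOWN),s["eef_pos"])
E
```

```text
(array([ 0.42644454, -0.20302635]), np.float64(0.007006040537920511)) 1444 0.05378337292525331
(array([ -8.6,   6. , 105.6]), array([-0.09, -1.19,  0.32])) [ 0.61645655 -0.06616766  0.16166825]
```

>>> drive_tool(
  dp=[
    [-0.002, 0.001, 0],
    [-0.002, 0.002, 0.003],
    [-0.001, 0.001, 0.009],
    [0, 0, 0.013],
    [0, 0, 0.014],
    [0, 0, 0.013],
    [0, 0, 0.01],
    [0, 0, 0.006],
    [0, 0, 0.003],
    [0, 0, 0],
  ],
  rotation=[
    [-0.1, -1.2, 0.3],
    [0, 0, 0],
    [0, 0, 0],
    [0, 0, 0],
    [0, 0, 0],
    [0, 0, 0],
    [0, 0, 0],
    [0, 0, 0],
    [0, 0, 0],
    [0, 0, 0],
  ],
)

```text
clock: 17.22
eef_pos: [0.6147, -0.0571, 0.0793]
orientation: [-0.003, 1.0, 0.002, -0.007]
force: [0.4, 0.0, -0.5]
gripper_width: 0.0538
```

```bash
python3 - <<'E'
from h import *
from cell import robot
s=robot.sense()
print(go(s,[.6228,-.0603,.0559],DOWN),s["eef_pos"])
E
```

```text
(array([-8.4, -3.4, 23.3]), array([ 0.2 , -0.81,  0.29])) [ 0.61466677 -0.05706883  0.07929588]
```

>>> drive_tool(
  dp=[
    [-0.003, -0.001, 0],
    [-0.003, -0.001, 0.001],
    [-0.002, -0.001, 0.003],
    [0, 0, 0.004],
    [0, 0, 0.004],
    [0, 0, 0.002],
    [0, 0, 0.001],
    [0, 0, 0],
    [0, 0, 0],
    [0, 0, 0],
  ],
  rotation=[
    [0.2, -0.8, 0.3],
    [0, 0, 0],
    [0, 0, 0],
    [0, 0, 0],
    [0, 0, 0],
    [0, 0, 0],
    [0, 0, 0],
    [0, 0, 0],
    [0, 0, 0],
    [0, 0, 0],
  ],
)

```text
clock: 18.05
eef_pos: [0.6256, -0.0608, 0.0651]
orientation: [0.0, 1.0, -0.001, 0.003]
force: [0.3, -0.8, -0.6]
gripper_width: 0.054
```

```bash
python3 - <<'E'
from h import *
from cell import robot
s=robot.sense()
print(go(s,[.6228,-.0603,.0559],DOWN),s["eef_pos"])
E
```

```text
(array([2.8, 0.5, 9.2]), array([-0.08,  0.32, -0.03])) [ 0.62555301 -0.06075094  0.06507159]
```

>>> drive_tool(
  dp=[
    [0.0015, 0, 0.001],
    [0.0005, 0.0005, 0.002],
    [0, 0, 0.002],
    [0, 0, 0.001],
    [0, 0, 0],
    [0, 0, 0],
    [0, 0, 0],
    [0, 0, 0],
    [0, 0, 0],
    [0, 0, 0],
  ],
  rotation=[
    [-0.1, 0.2, 0],
    [0, 0, 0],
    [0, 0, 0],
    [0, 0, 0],
    [0, 0, 0],
    [0, 0, 0],
    [0, 0, 0],
    [0, 0, 0],
    [0, 0, 0],
    [0, 0, 0],
  ],
)

```text
clock: 18.88
eef_pos: [0.6234, -0.0601, 0.0587]
orientation: [0.0, 1.0, 0.0, 0.001]
force: [-0.2, -0.6, 0.2]
gripper_width: 0.0538
```

```bash
python3 - <<'E'
from h import *
from cell import robot
s=robot.sense()
print(go(s,[.6228,-.0603,.0559],DOWN),s["eef_pos"])
E
```

```text
(array([ 0.6, -0.2,  2.8]), array([ 0.03,  0.12, -0.03])) [ 0.62340461 -0.06014441  0.05873704]
```

>>> drive_tool(
  dp=[
    [0.0005, 0, 0.001],
    [0, 0, 0.001],
    [0, 0, 0.0005],
    [0, 0, 0.001],
    [0, 0, 0.001],
    [0, 0, 0.001],
    [0, 0, 0.001],
    [0, 0, 0.001],
    [0, 0, 0.001],
    [0, 0, 0.001],
  ],
  rotation=[
    [0, 0.1, 0],
    [0, 0, 0],
    [0, 0, 0],
    [0, 0, 0],
    [0, 0, 0],
    [0, 0, 0],
    [0, 0, 0],
    [0, 0, 0],
    [0, 0, 0],
    [0, 0, 0],
  ],
)

```text
clock: 19.72
eef_pos: [0.6232, -0.0602, 0.0559]
orientation: [0.0, 1.0, -0.0, 0.001]
force: [-2.5, 1.0, 8.2]
gripper_width: 0.0538
```

>>> drive_tool(
  dp=[
    [0, 0, 0],
    [0, 0, 0],
    [0, 0, 0],
    [0, 0, 0],
    [0, 0, -0.005],
    [0, 0, -0.015],
    [0, 0, -0.02],
    [0, 0, -0.025],
    [0, 0, -0.025],
    [0, 0, -0.02],
  ],
  rotation=[
    [0, 0, 0],
    [0, 0, 0],
    [0, 0, 0],
    [0, 0, 0],
    [0, 0, 0],
    [0, 0, 0],
    [0, 0, 0],
    [0, 0, 0],
    [0, 0, 0],
    [0, 0, 0],
  ],
  hand=1,
)

```text
clock: 20.55
eef_pos: [0.619, -0.0594, 0.1651]
orientation: [0.0, 1.0, 0.001, -0.005]
force: [-0.3, 0.3, 0.0]
gripper_width: 0.0882
```

```bash
python3 - <<'E'
from h import *
from cell import robot
s,p,k,c=wdisc(robot,WHITE,.044,300);print(s["eef_pos"],c,k.sum(),s["gripper_width"])
cv2.imwrite("pics/w7.png",p)
print(go(s,[.432,.1872,.17],DOWN))
E
```

```text
[ 0.61899463 -0.05944109  0.16511676] (array([ 0.61599804, -0.28115467]), np.float64(0.004528868571884681)) 4325 0.08816303036546232
(array([187.1, 246.6,  -2.5]), array([ 0.13, -0.55, -0.03]))
```

```bash
python3 - <<'E'
from h import *
p=cv2.imread("pics/w7.png");h=cv2.cvtColor(p,cv2.COLOR_BGR2HSV).astype(int)
k=blob(BLUE(h)&(np.indices(h.shape[:2])[0]>150),(320,240));print("blue rim visible",k.sum(),np.argwhere(k).min(0),np.argwhere(k).max(0))
cv2.imwrite("pics/w7c.png",cv2.resize(p[180:340,220:420],(800,600)))
E
```

```text
blue rim visible 8 [215 316] [215 323]
```

View pics/w7c.png

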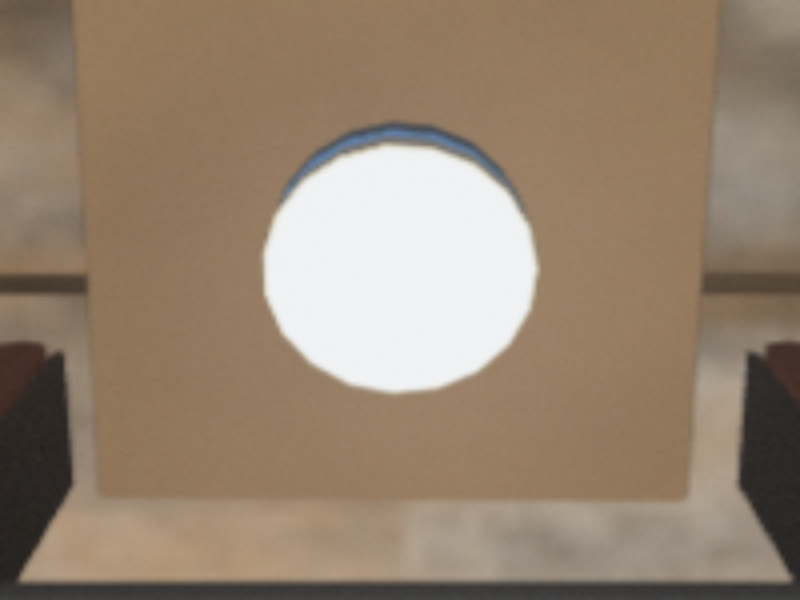

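The crop shows white squarely on blue, with only the near blue wall visible because of the viewing angle, and the pair centred on the bat. I'll check that numerically and head for the brown disc.

```bash
python3 - <<'E'
from h import *
from cell import robot
m=robot.camera_model("wrist")
print("white",onplane(m,[[320.1,251.1]],.044),"bat far corners",onplane(m,[[244.2,312.5],[392.5,312.5]],.012))
E
```

```text
white [[ 0.62764302 -0.05927397  0.044     ]] bat far corners [[ 0.69802491 -0.13243023  0.012     ]
 [ 0.69802638  0.01032905  0.012     ]]
```

>>> drive_tool(
  dp=[
    [0.008, 0.01, -0.002],
    [0.016, 0.022, 0],
    [0.022, 0.029, 0],
    [0.024, 0.032, 0],
    [0.025, 0.033, 0],
    [0.025, 0.033, 0],
    [0.023, 0.031, 0],
    [0.019, 0.025, 0],
    [0.012, 0.016, 0],
    [0.007, 0.009, 0],
  ],
  rotation=[
    [0, -0.6, 0],
    [0, 0, 0],
    [0, 0, 0],
    [0, 0, 0],
    [0, 0, 0],
    [0, 0, 0],
    [0, 0, 0],
    [0, 0, 0],
    [0, 0, 0],
    [0, 0, 0],
  ],
)

```text
clock: 21.43
eef_pos: [0.4271, 0.1866, 0.1645]
orientation: [0.004, 1.0, 0.0, 0.005]
force: [-0.6, -0.2, 0.3]
gripper_width: 0.088
```

```bash
python3 - <<'E'
from h import *
from cell import robot
s,p,k,c=wdisc(robot,lambda h:BROWN(h)&(np.indices(h.shape[:2])[0]>150)&(np.indices(h.shape[:2])[1]>230)&(np.indices(h.shape[:2])[1]<420),.028,300);print(s["eef_pos"],c,k.sum(),np.argwhere(k).mean(0)[::-1])
print(go(s,[c[0][0],c[0][1]-.0011,.0402],DOWN))
E
```

```text
[0.42707718 0.18657465 0.16450788] (array([0.43207969, 0.18730798]), np.float64(0.0009025286132740627)) 3191 [320.54308994 243.24600439]
(array([ -3.9,  -0.3, 124.3]), array([ 0.  ,  0.53, -0.45]))
```

>>> drive_tool(
  dp=[
    [0, 0, 0],
    [-0.002, 0, 0.005],
    [-0.002, 0, 0.015],
    [0, 0, 0.02],
    [0, 0, 0.022],
    [0, 0, 0.02],
    [0, 0, 0.012],
    [0, 0, 0.006],
    [0, 0, 0.002],
    [0, 0, 0],
  ],
  rotation=[
    [0, 0.5, -0.4],
    [0, 0, 0],
    [0, 0, 0],
    [0, 0, 0],
    [0, 0, 0],
    [0, 0, 0],
    [0, 0, 0],
    [0, 0, 0],
    [0, 0, 0],
    [0, 0, 0],
  ],
)

```text
clock: 22.32
eef_pos: [0.4326, 0.1832, 0.0543]
orientation: [0.002, 1.0, 0.0, 0.0]
force: [0.1, 0.6, -0.0]
gripper_width: 0.0877
```

```bash
python3 - <<'E'
from h import *
from cell import robot
print(go(robot.sense(),[.432,.1865,.0402],DOWN))
E
```

```text
(array([ 0.6,  3.3, 14.1]), array([ 0.02,  0.03, -0.2 ]))
```

>>> drive_tool(
  dp=[
    [0.0005, 0.002, 0.003],
    [0, 0.001, 0.004],
    [0, 0, 0.003],
    [0, 0, 0.002],
    [0, 0, 0.0005],
    [0, 0, 0],
    [0, 0, 0],
    [0, 0, 0],
    [0, 0, 0],
    [0, 0, 0],
  ],
  rotation=[
    [0, 0, -0.2],
    [0, 0, 0],
    [0, 0, 0],
    [0, 0, 0],
    [0, 0, 0],
    [0, 0, 0],
    [0, 0, 0],
    [0, 0, 0],
    [0, 0, 0],
    [0, 0, 0],
  ],
)

```text
clock: 23.15
eef_pos: [0.4352, 0.1869, 0.0434]
orientation: [0.0, 1.0, 0.001, 0.004]
force: [-0.2, 0.5, -0.4]
gripper_width: 0.0878
```

```bash
python3 - <<'E'
from h import *
from cell import robot
print(go(robot.sense(),[.432,.1865,.0402],DOWN))
E
```

```text
(array([ 3.2, -0.4,  3.2]), array([ 0.12,  0.41, -0.  ]))
```

>>> drive_tool(
  dp=[
    [0.002, 0, 0.002],
    [0.0005, 0, 0.0005],
    [0, 0, 0],
    [0, 0, 0],
    [0, 0, 0],
    [0, 0, 0],
    [0, 0, 0],
    [0, 0, 0],
    [0, 0, 0],
    [0, 0, 0],
  ],
  rotation=[
    [0.1, 0.4, 0],
    [0, 0, 0],
    [0, 0, 0],
    [0, 0, 0],
    [0, 0, 0],
    [0, 0, 0],
    [0, 0, 0],
    [0, 0, 0],
    [0, 0, 0],
    [0, 0, 0],
  ],
)

```text
clock: 23.98
eef_pos: [0.4325, 0.1869, 0.0408]
orientation: [0.0, 1.0, 0.0, -0.0]
force: [0.3, -0.9, -0.8]
gripper_width: 0.0877
```

>>> drive_tool(
  dp=[
    [0, 0, 0],
    [0, 0, 0],
    [0, 0, 0],
    [0, 0, 0],
    [0, 0, 0],
    [0, 0, 0],
    [0, 0, 0],
    [0, 0, 0],
    [0, 0, 0],
    [0, 0, 0],
  ],
  rotation=[
    [0, 0, 0],
    [0, 0, 0],
    [0, 0, 0],
    [0, 0, 0],
    [0, 0, 0],
    [0, 0, 0],
    [0, 0, 0],
    [0, 0, 0],
    [0, 0, 0],
    [0, 0, 0],
  ],
  hand=0,
)

```text
clock: 24.82
eef_pos: [0.4325, 0.1869, 0.0408]
orientation: [0.0, 1.0, 0.0, -0.0]
force: [-0.4, 0.0, -0.3]
gripper_width: 0.0539
```

```bash
python3 - <<'E'
from h import *
from cell import robot
s=robot.sense();print(s["eef_pos"],s["gripper_width"],s["force"],go(s,[.432,.1865,.0402],DOWN))
E
```

```text
[0.43253497 0.18686873 0.04081756] 0.053876240258608335 [-0.40199346  0.0326666  -0.27637078] (array([ 0.5, -0.4,  0.6]), array([ 0.01, -0.02, -0.  ]))
```

>>> drive_tool(
  dp=[
    [0, 0, -0.003],
    [0, 0, -0.006],
    [0, 0, -0.012],
    [0, 0, -0.02],
    [0, 0, -0.022],
    [0, 0, -0.022],
    [0, 0, -0.022],
    [0, 0, -0.016],
    [0, 0, -0.008],
    [0, 0, -0.002],
  ],
  rotation=[
    [0, 0, 0],
    [0, 0, 0],
    [0, 0, 0],
    [0, 0, 0],
    [0, 0, 0],
    [0, 0, 0],
    [0, 0, 0],
    [0, 0, 0],
    [0, 0, 0],
    [0, 0, 0],
  ],
)

```text
clock: 25.65
eef_pos: [0.4301, 0.1863, 0.1818]
orientation: [0.0, 1.0, -0.0, -0.002]
force: [1.2, 0.6, -1.3]
gripper_width: 0.0537
```

```bash
python3 - <<'E'
from h import *
from cell import robot
z=robot.sense()["eef_pos"][2]
s,p,k,c=wdisc(robot,lambda h:BROWN(h)&(np.indices(h.shape[:2])[0]>200)&(np.indices(h.shape[:2])[1]>230)&(np.indices(h.shape[:2])[1]<420),z-.0128,310);print(s["eef_pos"],s["gripper_width"],c,k.sum(),np.argwhere(k).mean(0)[::-1])
cv2.imwrite("pics/w8.png",p);print(go(s,[.69,-.33,.26],DOWN))
E
```

```text
[0.4301224  0.18626636 0.18183035] 0.05374308350921456 (array([0.42958418, 0.18742126]), np.float64(0.0006076916742919504)) 6067 [320.86945772 280.87539146]
(array([-259.6, -516.3,  -79. ]), array([-0.05, -0.28, -0.01]))
```

>>> drive_tool(
  dp=[
    [-0.005, -0.01, -0.002],
    [-0.009, -0.018, -0.004],
    [-0.013, -0.026, -0.006],
    [-0.016, -0.032, -0.008],
    [-0.016, -0.033, -0.008],
    [-0.017, -0.033, -0.008],
    [-0.017, -0.033, -0.008],
    [-0.016, -0.033, -0.006],
    [-0.016, -0.033, -0.004],
    [-0.016, -0.033, -0.004],
  ],
  rotation=[
    [0, 0, 0],
    [0, 0, 0],
    [0, 0, 0],
    [0, 0, 0],
    [0, 0, 0],
    [0, 0, 0],
    [0, 0, 0],
    [0, 0, 0],
    [0, 0, 0],
    [0, 0, 0],
  ],
)

```text
clock: 26.53
eef_pos: [0.568, -0.1106, 0.2274]
orientation: [-0.005, 1.0, 0.0, -0.015]
force: [1.5, -0.1, -0.5]
gripper_width: 0.054
```

```bash
python3 - <<'E'
from h import *
from cell import robot
s=robot.sense();print(s["eef_pos"],s["gripper_width"],go(s,[.69,-.33,.26],DOWN))
E
```

```text
[ 0.56803125 -0.11061614  0.22742802] 0.05398153485231354 (array([-118.6, -220.6,  -36.3]), array([ 0.05, -1.68,  0.62]))
```

>>> drive_tool(
  dp=[
    [-0.016, -0.03, -0.004],
    [-0.016, -0.03, -0.004],
    [-0.016, -0.03, -0.004],
    [-0.016, -0.03, -0.004],
    [-0.014, -0.026, -0.004],
    [-0.012, -0.022, -0.003],
    [-0.009, -0.016, -0.002],
    [-0.006, -0.01, -0.002],
    [-0.003, -0.005, 0],
    [0, 0, 0],
  ],
  rotation=[
    [0, -0.4, 0.2],
    [0, -0.4, 0.2],
    [0, -0.4, 0.2],
    [0, -0.4, 0],
    [0, 0, 0],
    [0, 0, 0],
    [0, 0, 0],
    [0, 0, 0],
    [0, 0, 0],
    [0, 0, 0],
  ],
)

```text
clock: 27.37
eef_pos: [0.6734, -0.339, 0.2321]
orientation: [0.005, 1.0, 0.004, -0.012]
force: [-0.2, 0.8, -1.1]
gripper_width: 0.0539
```

```bash
python3 - <<'E'
from h import *
from cell import robot
s=robot.sense();m=robot.camera_model("wrist");p,d=robot.capture("wrist")
cv2.imwrite("pics/w9.png",p);np.savez("w9.npz",p=p,d=d,R=m["R"],t=m["t"])
print(s["eef_pos"],s["orientation"],s["gripper_width"],np.abs(s["qvel"]).max())
E
```

```text
[ 0.67338248 -0.33901093  0.23205363] [ 0.00546646  0.99991181  0.00360518 -0.01155392] 0.0538781672608405 0.0232413568837825
```

View pics/w9.png

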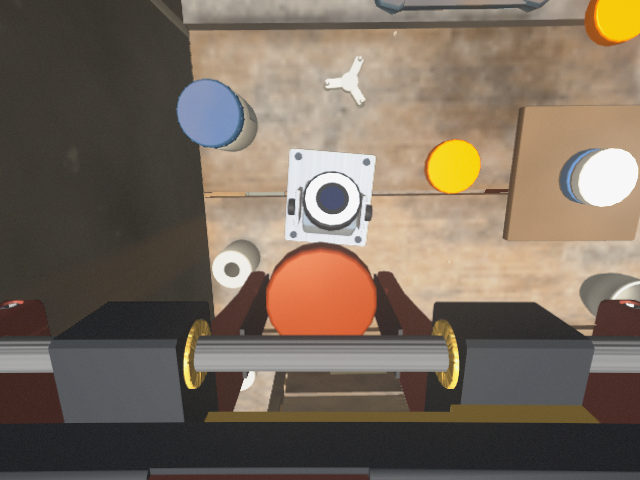

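The lens front is at (333,200), the plate spans (287–375, 150–244), and the pivot knobs are at (291,207) and (370,213). The brown disc is held at (321,297).

```bash
python3 - <<'E'
from h import *
from cell import robot
f=np.load("w9.npz");m=dict(robot.camera_model("wrist"),R=f["R"],t=f["t"]);p,d=f["p"],f["d"]
h=cv2.cvtColor(p,cv2.COLOR_BGR2HSV).astype(int)
vv,uu=np.indices(d.shape);near=np.hypot(uu-333,vv-200)<33
ring=blob((h[...,2]>215)&(h[...,1]<30)&near);print("ring px",ring.sum())
c=contour(ring);e=cv2.fitEllipse(c);print("ring ellipse",e)
dark=blob((h[...,2]<120)&(np.hypot(uu-333,vv-200)<18));e2=cv2.fitEllipse(contour(dark));print("lens ellipse",e2,"lens depth z",np.median(withdepth(m,np.argwhere(dark)[:,::-1],d[dark])[:,2]))
P=withdepth(m,np.argwhere(ring)[:,::-1],d[ring]);P=P[d[ring]>0]
for _ in range(4):
    o=P.mean(0);n=np.linalg.svd(P-o)[2][2];n*=np.sign(n[2]);r=(P-o)@n;P=P[abs(r)<max(.0015,2*r.std())]
print("plane n",n,"tilt",np.degrees(np.arccos(n[2])),"az",np.degrees(np.arctan2(n[1],n[0])),"res",r.std(),"ring centre",o,len(P))
print("lens at z.082",onplane(m,[e[0],e2[0]],.082))
K=onplane(m,[[291,207],[370,213]],.06);k=K[1]-K[0];print("knob axis az",np.degrees(np.arctan2(k[1],k[0]))+90,K)
cor=onplane(m,[[289,150],[375.5,156.5],[366.5,245],[287,239]],.004);print("plate",cor.round(4).tolist(),[np.degrees(np.arctan2(*(cor[b]-cor[a])[[1,0]])).round(1) for a,b in((0,1),(3,2),(2,1),(3,0))])
ft=np.load("top0.npz")["p"];mt=robot.camera_model("top");ht=cv2.cvtColor(ft,cv2.COLOR_BGR2HSV).astype(int);vv,uu=np.indices(ht.shape[:2])
kt=(ht[...,2]<110)&(np.hypot(uu-397.5,vv-214)<5.5);print("top lens",np.argwhere(kt).mean(0)[::-1],kt.sum(),onplane(mt,[np.argwhere(kt).mean(0)[::-1]],.082))
cv2.imwrite("pics/c2.png",np.hstack([cv2.resize(p[140:255,275:390],(480,480),interpolation=cv2.INTER_CUBIC),cv2.resize(ft[194:234,377:417],(300,480),interpolation=cv2.INTER_CUBIC)]))
E
```

```text
ring px 1353
ring ellipse ((331.8411865234375, 198.296875), (50.8106575012207, 53.17584991455078), 100.825927734375)
lens ellipse ((331.9969177246094, 198.04176330566406), (30.087621688842773, 31.099994659423828), 104.21731567382812) lens depth z 0.08284469173930703
plane n [-0.40323144  0.03840046  0.91429197] tilt 23.894622783373684 az 174.56002422785218 res 0.0006265316941779726 ring centre [ 0.63668457 -0.32704356  0.08203866] 1299
lens at z.082 [[ 0.63668188 -0.3269908   0.082     ]
 [ 0.63646425 -0.32685576  0.082     ]]
knob axis az 174.98877040236556 [[ 0.64650031 -0.36431705  0.06      ]
 [ 0.65298458 -0.29036844  0.06      ]]
plate [[0.5929, -0.3693, 0.004], [0.6005, -0.2774, 0.004], [0.6975, -0.2849, 0.004], [0.6894, -0.3747, 0.004]] [np.float64(85.3), np.float64(84.9), np.float64(175.5), np.float64(176.8)]
top lens [397.20512821 214.30769231] 78 [[ 0.63594587 -0.32851641  0.082     ]]
```

View pics/c2.png

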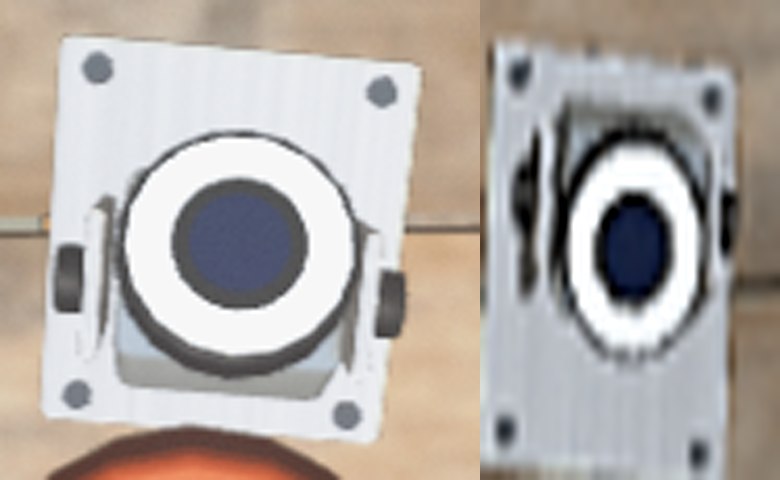

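The crop confirms that the fit found the lens ring and knobs. Lens yaw is about 175° and tilt 23.9 to 24.1°, and the wrist and top views agree to within 1 to 2 mm.

```bash
cat >> h.py <<'E'
a,t=np.radians(175),.42
ZC=np.array([np.sin(t)*np.cos(a),np.sin(t)*np.sin(a),np.cos(t)]);L=np.array([.6367,-.3280,.082])
y_=np.array([np.sin(a),-np.cos(a),0]);RF=Ro.from_matrix(np.c_[np.cross(y_,-ZC),y_,-ZC]);PF=L+(.1+.0288)*ZC
E
python3 - <<'E'
from h import *
from cell import robot
s=robot.sense();print(PF,ZC);print(go(s,PF+[0,0,.03],DOWN),go(s,PF,RF))
E
```

```text
[ 0.58438031 -0.32342262  0.19960586] [-0.4062088   0.03553867  0.91308894]
(array([88.5, 13.9,  4.4]), array([ 0.45, -1.38, -0.62])) (array([87.8, 13.6, 34.4]), array([  1.3 , -25.45,   4.24]))
```

>>> drive_tool(
  dp=[
    [0, 0, 0],
    [0.005, 0.001, 0],
    [0.01, 0.002, 0],
    [0.013, 0.002, 0],
    [0.015, 0.002, 0],
    [0.015, 0.002, 0],
    [0.012, 0.002, 0],
    [0.008, 0.002, 0],
    [0.005, 0.001, 0],
    [0.002, 0, 0],
  ],
  rotation=[
    [0.4, -1.4, -0.6],
    [0, 0, 0],
    [0, 0, 0],
    [0, 0, 0],
    [0, 0, 0],
    [0, 0, 0],
    [0, 0, 0],
    [0, 0, 0],
    [0, 0, 0],
    [0, 0, 0],
  ],
)

```text
clock: 28.25
eef_pos: [0.5759, -0.3123, 0.2274]
orientation: [-0.003, 1.0, 0.006, -0.007]
force: [-0.6, 0.2, -1.0]
gripper_width: 0.054
```

>>> drive_tool(
  dp=[
    [0, 0, 0],
    [0, 0, 0],
    [0, 0, 0],
    [0, 0, 0],
    [0, 0, 0],
    [0, 0, 0],
    [0, 0, 0],
    [0, 0, 0],
    [0, 0, 0],
    [0, 0, 0],
  ],
  rotation=[
    [0.1, -1.5, 0.3],
    [0.1, -2.5, 0.5],
    [0.1, -3, 0.6],
    [0.1, -3, 0.6],
    [0.1, -3, 0.6],
    [0.1, -3, 0.6],
    [0.1, -3, 0.6],
    [0.1, -2.5, 0.5],
    [0, -1.5, 0.3],
    [0, -0.7, 0],
  ],
)

```text
clock: 29.08
eef_pos: [0.5797, -0.3109, 0.2293]
orientation: [0.038, 0.977, -0.003, 0.209]
force: [0.5, -0.2, -1.1]
gripper_width: 0.0537
```

```bash
python3 - <<'E'
from h import *
from cell import robot
s=robot.sense();print(s["gripper_width"],s["q"].round(2),go(s,PF,RF))
E
```

```text
0.05373788494798144 [-0.74  0.31  1.72  0.37  0.81 -2.45] (array([  7. , -12.5,  29.3]), array([0.8 , 0.08, 0.39]))
```

>>> drive_tool(
  dp=[
    [0, -0.002, 0],
    [0.001, -0.003, 0.002],
    [0.002, -0.003, 0.005],
    [0.002, -0.002, 0.006],
    [0.001, -0.001, 0.005],
    [0, 0, 0.004],
    [0, 0, 0.003],
    [0, 0, 0.001],
    [0, 0, 0],
    [0, 0, 0],
  ],
  rotation=[
    [0.8, 0.1, 0.4],
    [0, 0, 0],
    [0, 0, 0],
    [0, 0, 0],
    [0, 0, 0],
    [0, 0, 0],
    [0, 0, 0],
    [0, 0, 0],
    [0, 0, 0],
    [0, 0, 0],
  ],
)

```text
clock: 29.92
eef_pos: [0.5861, -0.3237, 0.1994]
orientation: [0.042, 0.977, -0.009, 0.207]
force: [-0.7, -0.3, -0.5]
gripper_width: 0.0539
```

```bash
python3 - <<'E'
from h import *
from cell import robot
s=robot.sense();print(s["gripper_width"],go(s,PF,RF))
E
```

```text
0.053858391061676135 (array([ 1.5,  0.1, -0.9]), array([-0.02, -0.18,  0.07]))
```

>>> drive_tool(
  dp=[
    [0.001, 0, -0.0005],
    [0.0003, 0, -0.0003],
    [0, 0, 0],
    [0, 0, 0],
    [0, 0, 0],
    [0, 0, 0],
    [0, 0, 0],
    [0, 0, 0],
    [0, 0, 0],
    [0, 0, 0],
  ],
  rotation=[
    [0, -0.2, 0.1],
    [0, 0, 0],
    [0, 0, 0],
    [0, 0, 0],
    [0, 0, 0],
    [0, 0, 0],
    [0, 0, 0],
    [0, 0, 0],
    [0, 0, 0],
    [0, 0, 0],
  ],
)

```text
clock: 30.75
eef_pos: [0.5847, -0.3237, 0.2011]
orientation: [0.043, 0.977, -0.01, 0.209]
force: [0.1, -0.6, -0.6]
gripper_width: 0.054
```

```bash
python3 - <<'E'
from h import *
from cell import robot
s=robot.sense();m=robot.camera_model("wrist");print(s["gripper_width"],go(s,PF,RF))
p,d=robot.capture("wrist");cv2.imwrite("pics/w10.png",p)
h=cv2.cvtColor(p,cv2.COLOR_BGR2HSV).astype(int);vv,uu=np.indices(d.shape)
# brown disc in tool frame: top face plane
k=blob(BROWN(h)&(abs(uu-321)<65)&(vv>230)&(vv<330));P=withdepth(m,np.argwhere(k)[:,::-1],d[k]);P=P[d[k]>0]
for _ in range(4):
    o=P.mean(0);n=np.linalg.svd(P-o)[2][2];n*=np.sign(n[2]);r=(P-o)@n;P=P[abs(r)<max(.001,2*r.std())]
print("disc top n vs ZC deg",np.degrees(np.arccos(n@ZC)),"top-face dist from lens along ZC",(o-L)@ZC,"(expect .116)",len(P))
c,dd,_=ray(m,contour(k)[contour(k)[:,1]<310]);w=L+.116*ZC;q=c+dd*(((w-c)@ZC)/(dd@ZC))[:,None]
R0=Ro.from_quat(s["orientation"]);q=R0.inv().apply(q-s["eef_pos"]);print("disc centre in tool xy",circ(q))
for n_ in("scene","top"):
    pp,_=robot.capture(n_);cv2.imwrite(f"pics/{n_}9.png",pp)
a=cv2.imread("pics/scene9.png");b=cv2.imread("pics/top9.png")
cv2.imwrite("pics/c3.png",np.hstack([cv2.resize(a[190:340,260:460],(400,300)),cv2.resize(b[170:290,260:420],(400,300))]))
hb=cv2.cvtColor(b,cv2.COLOR_BGR2HSV).astype(int);vv,uu=np.indices(hb.shape[:2])
mt=robot.camera_model("top")
k=blob((hb[...,2]>190)&(hb[...,1]<45)&(np.hypot(uu-298,vv-224)<16));r=cv2.minAreaRect(contour(k));print("top white",r,onplane(mt,[r[0]],.044))
E
```

```text
0.0539704496814459 (array([0.9, 0.2, 1.2]), array([-0.09,  0.14, -0.  ]))
disc top n vs ZC deg 0.19127110818184423 top-face dist from lens along ZC 0.11718821937593576 (expect .116) 6841
disc centre in tool xy (array([-0.00167421,  0.00124266]), np.float64(0.0002805805135148293))
top white ((296.5, 222.5), (19.0, 19.0), 90.0) [[ 0.62335483 -0.0593224   0.044     ]]
```

View pics/c3.png

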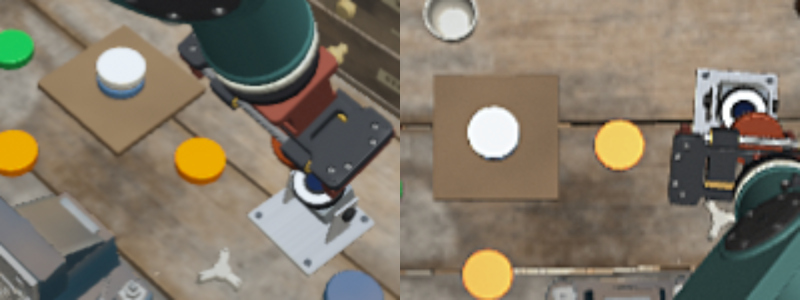

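The stack is neat on the bat, in the upper left of both views, and the bystanders are untouched. The brown disc is in front of the lens. One last small correction: about 1.7 mm in x and 1.2 mm in z.

>>> drive_tool(
  dp=[
    [0.001, 0, 0.001],
    [0.0007, 0, 0.0005],
    [0, 0, 0],
    [0, 0, 0],
    [0, 0, 0],
    [0, 0, 0],
    [0, 0, 0],
    [0, 0, 0],
    [0, 0, 0],
    [0, 0, 0],
  ],
  rotation=[
    [-0.1, 0.1, 0],
    [0, 0, 0],
    [0, 0, 0],
    [0, 0, 0],
    [0, 0, 0],
    [0, 0, 0],
    [0, 0, 0],
    [0, 0, 0],
    [0, 0, 0],
    [0, 0, 0],
  ],
)

```text
clock: 31.73
eef_pos: [0.5835, -0.3235, 0.1986]
orientation: [0.043, 0.977, -0.009, 0.208]
force: [-0.2, -0.4, 0.1]
gripper_width: 0.0539
```

```bash
python3 - <<'E'
from h import *
from cell import robot
s=robot.sense();g=go(s,PF,RF);print(s["gripper_width"],g,np.abs(s["qvel"]).max())
if np.abs(g[0]).max()<1.5 and np.abs(g[1]).max()<.6: print(robot.job_done())
E
```

```text
0.053871943037457355 (array([-1.2,  0.2, -0.6]), array([ 0.04,  0.01, -0.01])) 0.0020807843410047605
the job is handed in; nothing more can be done
None
```

I restacked blue and then white on the empty bat, and the job was handed in at about 32 s with the arm still holding the brown disc in front of the inspection camera.

- **Stack:** both discs touched down at the predicted heights with about 8–10 N and were released there, not dropped. The pictures show white squarely on blue. White measured within about 2 mm of the bat centre: the wrist view gave about 0.4 mm in x and 1.8 mm in y, and the top view about 0.6 mm and 2.2 mm.
- **Brown disc:** an earlier depth fit put its top face 0.2° off square to the lens axis. At hand-in the tool was within 0.05° of its target direction. From the final arm pose, the underside is about 99.4 mm from the glass. The arm was still and the grip steady at 53.9 mm.
- **Disagreements:**
  - The disc's sideways position in the grip, as seen by the wrist camera, varied by about 2 mm between looks (−0.5 to +1.7 mm). I split the difference with an offset of about 1 mm, so centring on the lens is probably good to 1–2 mm. I took no picture after that last correction.
  - The gripper reads about 54 mm on discs that are 56 mm across. It did so on all three, so I took it as a sensor or pad offset.
- **Bystanders:** the last views show the stilt, the jar and the look-alike discs in place, and I never went near the cup.

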